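# Sort the microscope bench into its trays

### The job

Sort the things on the mat into their trays: stand the two pink medium bottles in the blue tray and the two black optical parts (the objective can and the eyepiece) in the yellow tray, one thing to each bay, and lay the pipette case flat in the green tray, its length along the length of the bay. Set everything down gently and upright on the tray floors and let go; leave the amber dropper bottle and the tally counter standing where they are.

Things in the scene. Friction and masses are not known exactly. Their poses are not given: they have to be found in the camera images.
- bottle_white_cap: Pink culture medium bottle with a white cap, 47 mm in diameter, 98 mm tall; the straight body to grip is the lowest 60 mm or so. About 0.09 kg. Origin: centre of its underside, z up through the top. Stands on the mat; the loose things trade places between starts.
- bottle_blue_cap: Pink culture medium bottle with a blue cap, 47 mm in diameter, 98 mm tall; the straight body to grip is the lowest 60 mm or so. About 0.1 kg. Origin: centre of its underside, z up through the top. Stands on the mat; the loose things trade places between starts.
- objective_can: Plain black cylindrical screw can, 40 mm in diameter (38 mm below half height), 60 mm tall. About 0.11 kg. Origin: centre of its underside, z up through the top. Stands on the mat; the loose things trade places between starts.
- eyepiece: Black microscope eyepiece standing on its narrow end, stepped: 32 mm in diameter up to 18 mm, 37 mm up to 38 mm, 41 mm from there to the top at 52 mm. About 0.09 kg. Origin: centre of its underside, z up through the top. Stands on the mat; the loose things trade places between starts.
- pipette_case: Small closed case, white lid on a grey base, 44 mm (its x) by 60 mm (its y), 30 mm tall. About 0.04 kg. Starts with its x axis within 0.4 rad of the world's y; grip it across the 44 mm. Origin: centre of its underside, z up through the top. Stands on the mat; the loose things trade places between starts.
- bottle_tray: Blue open tray, 76 x 148 mm outside, 28 mm high, with two square bays 68 x 68 mm along y, centred at y = +36 and -36 mm; wall between them 26 mm high; bay floors 4 mm above the origin; fixed; walls 4 mm thick. Origin: centre of its underside, on the mat (z = 0.002); at yaw 0 x points away from the robot; yaw within 0.25 rad.
- optics_tray: Yellow open tray, grey floor, 70 x 136 mm outside, 16 mm high, with two square bays 62 x 62 mm along y, centred at y = +33 and -33 mm; wall between them 14 mm high; bay floors 4 mm above the origin; fixed; walls 4 mm thick. Origin: centre of its underside, on the mat (z = 0.002); at yaw 0 x points away from the robot; yaw within 0.25 rad.
- case_tray: Green open tray with a single bay 84 mm (x) by 68 mm (y), 92 x 76 mm outside, 12 mm high; the bay is centred on the origin and its floor 4 mm above it; fixed; walls 4 mm thick. Origin: centre of its underside, on the mat (z = 0.002); at yaw 0 x points away from the robot; yaw within 0.25 rad.
- dropper_bottle: Amber dropper bottle with a black cap, 28 mm in diameter, 70 mm tall; loose, to be left alone. Origin: centre of its underside, z up through the top. Stands on the mat; the loose things trade places between starts.
- tally_counter: White hand tally counter, 41 x 48 mm, 33 mm tall; loose, to be left alone. Origin: centre of its underside, z up through the top. Stands on the mat; the loose things trade places between starts.
Things that resemble listed ones, but are neither listed nor needed, are in the scene too. Leave any red or turquoise look-alike of the bottle_white_cap alone.

How it is judged (in metres and radians):
At the end, for the whole second after the job is handed in: Each thing released, at rest, upright (0.1 rad), on its tray floor (4 mm), one to a bay, within 13 mm (bottles) or 15 mm of the bay centre in x and y (case: long side within 0.35 rad of the bay); dropper bottle and tally counter upright within 30 mm of their start (x of bottle_white_cap in the frame of bottle_tray between -0.013 and 0.013 m and z of bottle_white_cap in the frame of bottle_tray between 0 and 0.008 m and angle between each of bottle_white_cap, bottle_blue_cap, objective_can, eyepiece, pipette_case, dropper_bottle, tally_counter's own z axis and vertical below 0.1 rad and linear speed of each of bottle_white_cap, bottle_blue_cap, objective_can, eyepiece, pipette_case below 0.02 m/s and contact force between each of bottle_white_cap, bottle_blue_cap, objective_can, eyepiece, pipette_case and the fingers below 0.05 N and (y of bottle_white_cap in the frame of bottle_tray between -0.049 and -0.023 m or y of bottle_white_cap in the frame of bottle_tray between 0.023 and 0.049 m) and x of bottle_blue_cap in the frame of bottle_tray between -0.013 and 0.013 m and z of bottle_blue_cap in the frame of bottle_tray between 0 and 0.008 m and (y of bottle_blue_cap in the frame of bottle_tray between -0.049 and -0.023 m or y of bottle_blue_cap in the frame of bottle_tray between 0.023 and 0.049 m) and x of objective_can in the frame of optics_tray between -0.0155 and 0.0155 m and z of objective_can in the frame of optics_tray between 0 and 0.008 m and (y of objective_can in the frame of optics_tray between -0.0485 and -0.0175 m or y of objective_can in the frame of optics_tray between 0.0175 and 0.0485 m) and x of eyepiece in the frame of optics_tray between -0.0155 and 0.0155 m and z of eyepiece in the frame of optics_tray between 0 and 0.008 m and (y of eyepiece in the frame of optics_tray between -0.0485 and -0.0175 m or y of eyepiece in the frame of optics_tray between 0.0175 and 0.0485 m) and x of pipette_case in the frame of case_tray between -0.015 and 0.015 m and z of pipette_case in the frame of case_tray between 0 and 0.008 m and y of pipette_case in the frame of case_tray between -0.015 and 0.015 m and distance of each of dropper_bottle, tally_counter from where it was at the start of the episode below 0.03 m and angle between the y axis of pipette_case and the x axis of case_tray, either way round below 0.35 rad); the robot touches nothing.
It fails at once if the dropper bottle or the tally counter is moved by more than 30 mm (distance of any of dropper_bottle, tally_counter from where it was at the start of the episode above 0.03 m).
It fails at once if a thing is dropped: it moves faster than 0.6 m/s (a fall of about 18 mm) out of the fingers ((linear speed of bottle_white_cap above 0.6 m/s and contact force between bottle_white_cap and the fingers below 0.01 N) or (linear speed of bottle_blue_cap above 0.6 m/s and contact force between bottle_blue_cap and the fingers below 0.01 N) or (linear speed of objective_can above 0.6 m/s and contact force between objective_can and the fingers below 0.01 N) or (linear speed of eyepiece above 0.6 m/s and contact force between eyepiece and the fingers below 0.01 N) or (linear speed of pipette_case above 0.6 m/s and contact force between pipette_case and the fingers below 0.01 N)).
It also fails if it takes over 118 s, if anything falls off the work surface, if the arm or the gripper's body presses on something with over 40 N, if the wrist force passes 120 N, or if a joint passes its speed limit or range.

### The arm

A 6-joint arm with a two-finger parallel gripper is mounted at the origin on a cart in front of the work surface, level with it; the furniture and walls round the work are solid. World frame = base frame: x ahead of the robot, y to its left, z up, the work surface at z = 0. Lengths are in mm, angles in rad, forces in N, time in s.
With the tool pointing down it reaches from about 350 to 875 mm from the base axis. Payload 4.2 kg.
Tool frame: the origin (TCP) lies between the finger pads; the fingertips stand 25 mm ahead of it and the grasp point (between the pads) lies 6 mm ahead of it; z points along the fingers, y is the line along which they close (so a half turn about z gives the same grasp; the last joint's range is limited). The gripper opens to 85 mm and grips with 20 to 120 N. Pads are 22 mm wide; open, the fingers measure 114 mm over their backs; the gripper's body (76 mm by 85 mm) begins 54 mm behind the grasp point. The pads swing forward as they close: fully open they stand 13 mm farther back than shut.
Start: joints at [1.459, 0.385, 0.008, 0, -1.194, -0.259], TCP at [226.443, 582.514, 256.312] pointing down, gripper open.
Joint ranges: [-3.14, 3.14], [-1.21, 2.06], [-1.07, 1.41], [-3.16, 2.05], [-2.99, -0.16], [-3.1, 3.1]. Speed limits (rad/s): [2.79, 2.79, 3.14, 3.14, 3.14, 3.14].

### API

Orientations are given as a unit quaternion [x, y, z, w].
In Python, from bench import arm gives the robot as it stands.
- The arm moves only by the shell command python3 -m pendant 'ROWS'. ROWS is JSON, a list of rows, each a list of 7 numbers: the shift along the tool's x, y, z in m, then the turn, a rotation vector about the tool's x, y, z in degrees, then the finger opening in m, from 0 to 0.0854. In form: [[x, y, z, wx, wy, wz, fingers], ...]. A call has 1 to 12 rows; each row shifts and turns the commanded pose from where the row before left it, along the tool's axes as they then stand; what a row does not reach is not made up. A row lasts 1/10 s, in which the tool goes at most 50 mm and 8.59 degrees, less where a joint would pass 70% of its speed; a pose out of reach is approached as far as the arm can. A call is refused whole if a number of a shift passes 0.05 or a number of a turn 8.59, either way. A call with a gripper value outside its range is refused whole. The fingers move at their own pace and stop on an object; the grip force is fixed at half the most. Time passes only in rows, so rows that do not move let the fingers close. It gives the time, the measured TCP pose, the force, the opening and the grip force at its end, in the units of the state.
- arm.read_state(): the state, without advancing time (a new reading comes with each control period).
- arm.get_image(name): name is "side" or "top"; returns a dict with "image" (480x640x3 uint8, red, green, blue), "fx", "fy", "cx", "cy" (pixels), "xyz" and "rotation" of the camera in the world. Camera axes: x right, y down, z forward; pixel columns grow to the right and rows downward; lengths in mm; the calibration is good to about 2 mm. A picture is of the moment at which its call begins. There is no depth.
- arm.job_done(): hands the job in; it is judged then, once.
The state is a dict: "clock": time; "joints": joint angles; "joint_vel": joint speeds; "joint_efforts": joint torques, N m; "position": TCP position; "ee_rot": TCP orientation; "contact_force": force on the tool from outside, world axes, zero at the start; "wrist_torque": the same for the moment, N m; "gripper_width": finger opening in mm; "grasp_force": force on a finger pad.
Only numpy, scipy, OpenCV 4.12 (cv2) and the standard library are available. Lean on these libraries where they do the work, as an engineer would, in place of code of your own. Each camera call takes 0.05 s, during which the arm holds its last target. There are 200 camera calls.

## Working session

There is one attempt and no reset: what is moved stays moved. The work goes in short steps, Python scripts to look and compute and a shell command to move; the robot and the scene stay as the last step left them, time stands still between calls to the robot, and variables do not carry over. Pictures are saved under pics/ and viewed, at most 14 in all, crops included, and the job is handed in when it is done.

```bash
ls; mkdir -p pics; python3 - <<'E'
from bench import arm
import cv2
print(arm.read_state())
for n in("top","side"):
    d=arm.get_image(n); cv2.imwrite(f"pics/{n}0.png",d["image"][:,:,::-1]); print({k:v for k,v in d.items() if k!="image"})
E
```

```text
pics
{'clock': 0.0, 'joints': array([ 1.45861081e+00,  3.85588947e-01,  6.60310620e-03, -5.29509818e-04,
       -1.19401065e+00, -2.58610094e-01]), 'joint_vel': array([-8.07390809e-04, -5.78042505e-04,  1.07475452e-03,  2.60204276e-05,
        1.05477047e-03, -6.65195579e-04]), 'joint_efforts': array([-7.44118897e-04, -3.92289019e+01,  1.88392299e+01,  4.18601274e+00,
       -4.79446258e-03, -5.16103981e-06]), 'position': array([226.24639722, 582.02998988, 255.18856191]), 'ee_rot': array([ 9.82844362e-01, -1.84433427e-01, -1.64948862e-04,  1.11513403e-03]), 'contact_force': array([-0.13214935, -0.68422138, -0.32471148]), 'wrist_torque': array([-0.00320837, -0.02510576,  0.0213434 ]), 'grasp_force': 0.0, 'gripper_width': 85.49578852822896}
{'fx': 468.6199090651862, 'fy': 468.6199090651862, 'cx': 313.5115654277287, 'cy': 235.6522639540244, 'xyz': array([ 411.86867601,  271.41430617, 1162.12775503]), 'rotation': array([-0.70365511,  0.70881448, -0.02711899,  0.0414257 ])}
{'fx': 483.1687651899826, 'fy': 483.1687651899826, 'cx': 315.50273436076446, 'cy': 238.86783888091296, 'xyz': array([ 808.43418545, -518.55857544,  657.34937595]), 'rotation': array([ 0.87630155,  0.14823959, -0.08104217, -0.45116823])}
```

View pics/top0.png

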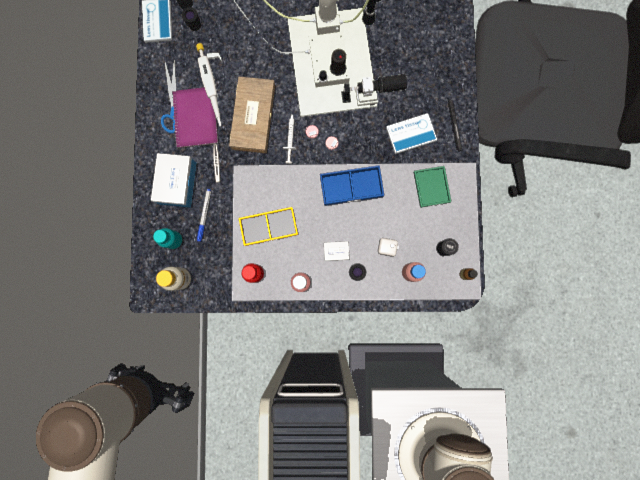

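View pics/side0.png

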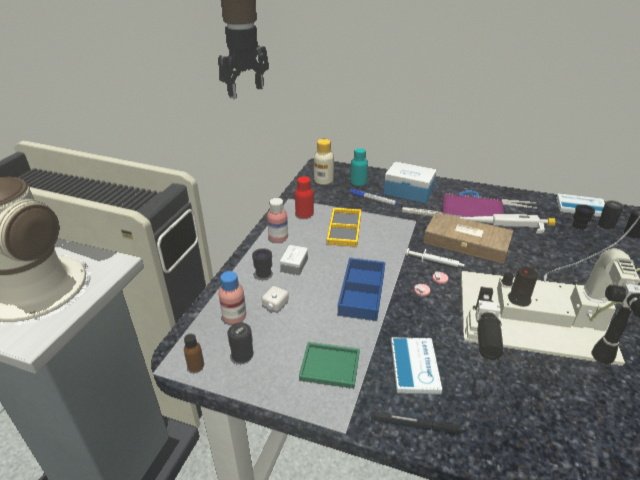

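The top view shows trays blue (352,185), green (433,187) and yellow (269,226). White-cap bottle is at (300,282), blue-cap at (415,271), case at (337,251), tally at (388,246) and dropper at (468,274). The black parts are at (358,271) and (448,247); from the side view, the first is the eyepiece (wide rim) and the second the taller can. I'll enlarge both views.

```bash
python3 - <<'E'
import cv2
a=cv2.imread("pics/top0.png")[160:300,230:480]; cv2.imwrite("pics/c1.png",cv2.resize(a,None,fx=3.2,fy=3.2,interpolation=cv2.INTER_CUBIC))
a=cv2.imread("pics/side0.png")[180:400,150:420]; cv2.imwrite("pics/c2.png",cv2.resize(a,None,fx=2.7,fy=2.7,interpolation=cv2.INTER_CUBIC))
E
```

```text
(no output)
```

View pics/c1.png

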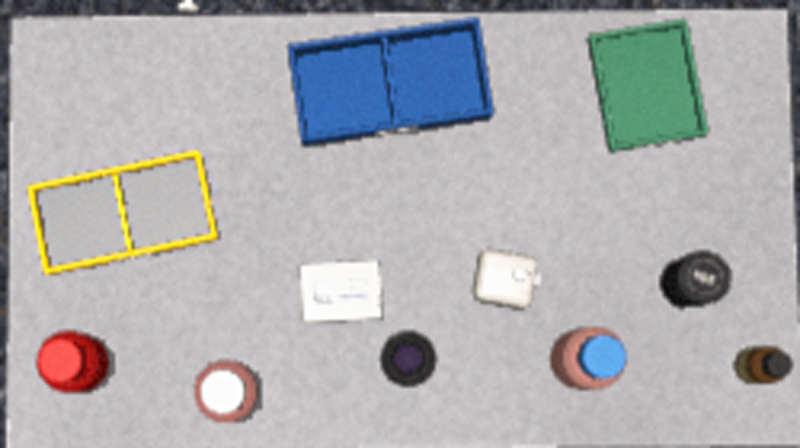

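View pics/c2.png

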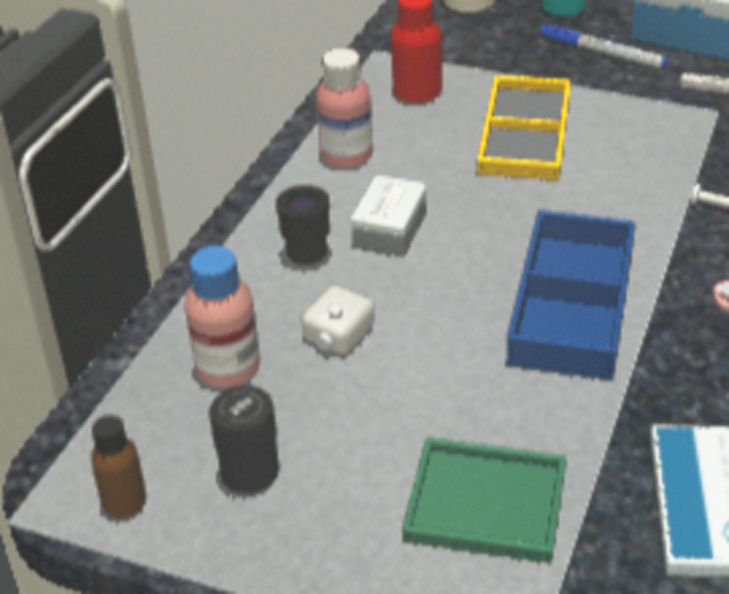

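The top crop gives tray rim corners, cap tops and case corners. The side crop confirms the eyepiece at (304,190) and the can at (244,410). Next I'll convert to world coordinates and check sizes and side-view agreement.

```bash
cat > h.py <<'E'
import numpy as np
from scipy.spatial.transform import Rotation as R
C={"top":(468.62,313.51,235.65,[411.87,271.41,1162.13],[-0.70365511,0.70881448,-0.02711899,0.0414257]),
"side":(483.17,315.50,238.87,[808.43,-518.56,657.35],[0.87630155,0.14823959,-0.08104217,-0.45116823])}
def back(n,u,v,z):
    f,cx,cy,t,q=C[n]; d=R.from_quat(q).apply([(u-cx)/f,(v-cy)/f,1]); t=np.array(t); return (t+d*(z-t[2])/d[2])
def proj(n,p):
    f,cx,cy,t,q=C[n]; c=R.from_quat(q).inv().apply(np.array(p,float)-t); return np.array([cx+f*c[0]/c[2],cy+f*c[1]/c[2]])
E
python3 - <<'E'
from h import *
np.set_printoptions(precision=1,suppress=True)
o=lambda c:((c[0]+.5)/3.2-.5+230,(c[1]+.5)/3.2-.5+160)
sc=lambda q:(q+.5-[150,180])*2.7-.5
for n,c,z in [("white",(222,391),100),("blue",(603,357),100),("eye",(408,358),54),("can",(704,277),62),("tally",(506,278),32),("drop",(778,363),72),("red",(61,361),100)]:
    p=back("top",*o(c),z); print(n,p,"sidecrop",sc(proj("side",p)), "base",sc(proj("side",[p[0],p[1],2])))
for n,cs,z in [("case",[(300,264),(380,260),(383,318),(303,322)],32),("blueT",[(289,44),(478,18),(494,117),(304,145)],30),("greenT",[(588,35),(686,19),(708,134),(612,151)],14),("yelT",[(28,186),(200,151),(218,238),(47,272)],18)]:
    P=np.array([back("top",*o(c),z) for c in cs]); e=np.roll(P,-1,0)-P
    u=(e[3]-e[1])[:2]; print(n,P.mean(0),"sides",np.linalg.norm(e,axis=1),"yaw(x axis from edges)",np.arctan2(u[1],u[0]), np.arctan2(*(-(e[0]-e[2])[[0,1]]*[-1,1])))
    print([sc(proj("side",p)) for p in P])
E
```

```text
white [410.8 326.  100. ] sidecrop [340.   58.7] base [346.3 155.3]
blue [432.9  57.7 100. ] sidecrop [210.9 261.4] base [226.6 367.8]
eye [434.  191.3  54. ] sidecrop [301.6 201.7] base [306.4 254.3]
can [491.5 -25.1  62. ] sidecrop [239.1 409.2] base [248.5 474.4]
tally [494.1 115.1  32. ] sidecrop [335.7 303.5] base [338.1 334.3]
drop [428.3 -73.3  72. ] sidecrop [106.7 428. ] base [124.4 504.9]
red [432.7 440.  100. ] sidecrop [413.4   0. ] base [415.8  93. ]
case [485.3 239.   32. ] sides [60.5 43.8 60.3 43.9] yaw(x axis from edges) 0.04053926372531928 0.042421266843323334
[array([426. , 184.7]), array([401.9, 229.7]), array([348.5, 219.6]), array([374.6, 175.7])]
blueT [646.2 199.2  30. ] sides [146.4  77.8 146.4  79.3] yaw(x axis from edges) 0.13717068684115843 0.1332016942028987
[array([634.9, 223.8]), array([614.5, 353.6]), array([502.4, 338.5]), array([533.4, 211.9])]
greenT [644.5  -0.5  14. ] sides [77.  91.5 75.  92.6] yaw(x axis from edges) 0.16272737708245133 0.16067397802982294
[array([565.3, 457.5]), array([550.7, 554.8]), array([400.8, 532.4]), array([423.7, 440.4])]
yelT [548.6 405.8  18. ] sides [135.5  69.  133.8  68.4] yaw(x axis from edges) 0.21228619935148046 0.19112715936922053
[array([569.3,  82. ]), array([557.9, 167.2]), array([476.1, 161.1]), array([495.2,  78. ])]
```

```bash
python3 -m pendant '[[0,0,0,0,0,8.59,0.085],[0,0,0,0,0,8.59,0.085],[0,0,0,0,0,8.59,0.085],[0,0,0,0,0,8.59,0.085],[0,0,0,0,0,8.59,0.085],[0,0,0,0,0,8.59,0.085],[0,0,0,0,0,8.59,0.085],[0,0,0,0,0,8.59,0.085],[0.038,-0.028,0,0,0,0,0.085],[0.038,-0.028,0,0,0,0,0.085],[0.038,-0.028,0,0,0,0,0.085],[0.038,-0.028,0,0,0,0,0.085]]'
```

```text
clock: 1.3
position: [339.0, 428.8, 255.9]
ee_rot: [0.708, -0.707, 0.0, 0.0]
contact_force: [1.2, -0.3, -0.4]
gripper_width: 85.0
grasp_force: 0.0
```

```bash
python3 -m pendant '[[0.035,-0.024,0.015,0,0,0,0.085],[0.035,-0.024,0.015,0,0,0,0.085],[0.034,-0.024,0.015,0,0,0,0.085],[0,0,0.03,0,0,0,0.085],[0,0,0.01,0,0,0,0.085],[0,0,0,0,0,0,0.085],[0,0,0,0,0,0,0.085]]'
python3 - <<'E'
from bench import arm
import cv2,numpy as np
a=arm.get_image("side")["image"][:,:,::-1]; b=arm.get_image("top")["image"][:,:,::-1]
f=lambda i:cv2.resize(i,None,fx=3,fy=3,interpolation=cv2.INTER_CUBIC)
cv2.imwrite("pics/c3.png",np.hstack([f(a[100:300,200:330]),f(b[180:380,230:360])]))
E
```

```text
clock: 2.0
position: [410.7, 327.7, 172.0]
ee_rot: [0.708, -0.706, 0.0, -0.001]
contact_force: [1.0, -0.2, -0.0]
gripper_width: 85.3
grasp_force: 0.0
```

View pics/c3.png

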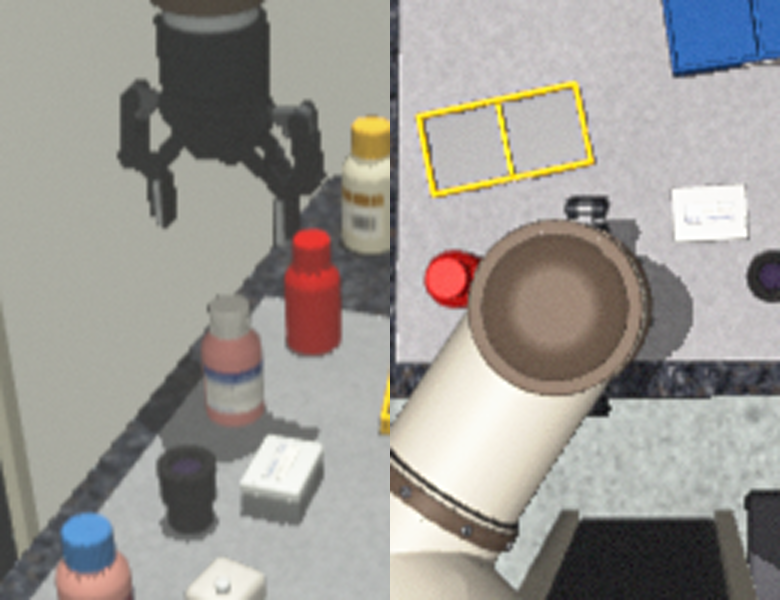

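Gripper (crop tips 167,222 and 285,240) stands over the white-cap bottle (crop 233,365), clear of the red bottle. Descending and closing.

```bash
python3 -m pendant '[[0.001,0,0.03,0,0,0,0.085],[0,0,0.03,0,0,0,0.085],[0,0,0.03,0,0,0,0.085],[0,0,0.015,0,0,0,0.085],[0,0,0.01,0,0,0,0.085],[0,0,0,0,0,0,0.085],[0,0,0,0,0,0,0.03],[0,0,0,0,0,0,0.03],[0,0,0,0,0,0,0.03],[0,0,0,0,0,0,0.03],[0,0,0,0,0,0,0.03],[0,0,0,0,0,0,0.03]]'
```

```text
clock: 3.3
position: [411.2, 326.4, 57.7]
ee_rot: [0.707, -0.707, -0.0, -0.001]
contact_force: [-0.7, 0.7, 6.4]
gripper_width: 44.9
grasp_force: 61.1
```

```bash
python3 -m pendant '[[0,0,-0.02,0,0,0,0.03],[0,0,-0.04,0,0,0,0.03],[0,0,-0.03,0,0,0,0.03],[0.008,-0.02,-0.01,0,0,0,0.03],[0.012,-0.03,0,0,0,0,0.03],[0.012,-0.03,0,0,0,0,0.03],[0.012,-0.03,0,0,0,0,0.03],[0.012,-0.03,0,0,0,0,0.03],[0.012,-0.03,0,0,0,0,0.03],[0.012,-0.03,0,0,0,0,0.03],[0.0115,-0.02,0,0,0,0,0.03],[0,-0.01,0,0,0,0,0.03]]'
```

```text
clock: 4.5
position: [641.9, 232.4, 155.5]
ee_rot: [-0.706, 0.708, 0.0, -0.001]
contact_force: [0.3, 0.4, -1.0]
gripper_width: 44.8
grasp_force: 61.4
```

```bash
python3 -m pendant '[[0,0,0,0,0,0,0.03],[0,0,0.03,0,0,0,0.03],[0,0,0.03,0,0,0,0.03],[0,0,0.02,0,0,0,0.03],[0,0,0,0,0,0,0.03]]'
```

```text
clock: 5.0
position: [637.4, 233.9, 72.7]
ee_rot: [0.707, -0.707, -0.001, 0.004]
contact_force: [-0.7, 0.6, -0.5]
gripper_width: 45.1
grasp_force: 61.4
```

```bash
python3 -m pendant '[[0,-0.002,0,0,0,0,0.03],[0,0,0,0,0,0,0.03]]'; python3 - <<'E'
from bench import arm
import cv2,numpy as np
a=arm.get_image("side")["image"][:,:,::-1]
cv2.imwrite("pics/c4.png",cv2.resize(a[180:330,300:450],None,fx=3.5,fy=3.5,interpolation=cv2.INTER_CUBIC))
E
```

```text
clock: 5.2
position: [643.6, 235.2, 78.3]
ee_rot: [0.708, -0.707, 0.001, -0.002]
contact_force: [0.1, 0.7, -0.7]
gripper_width: 44.6
grasp_force: 61.4
```

View pics/c4.png

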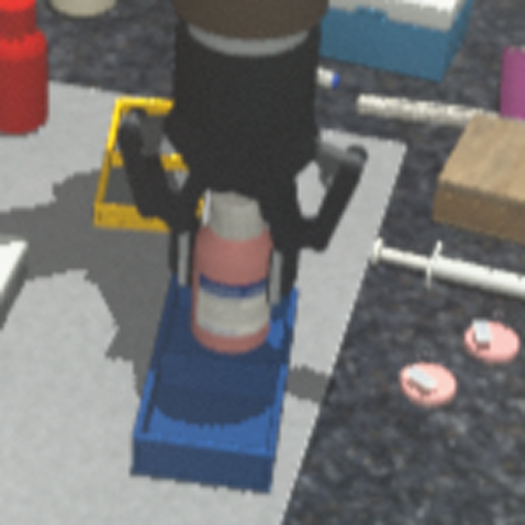

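The white-cap bottle hangs upright over the far bay (crop 232,270), centred between the walls. Lowering 16 mm and releasing.

```bash
python3 -m pendant '[[0,0,0.008,0,0,0,0.03],[0,0.001,0.005,0,0,0,0.03],[0,0,0.002,0,0,0,0.03],[0,0,0.001,0,0,0,0.03],[0,0,0,0,0,0,0.03],[0,0,0,0,0,0,0.03]]'
```

```text
clock: 5.85
position: [641.2, 234.1, 61.8]
ee_rot: [0.707, -0.707, 0.0, 0.0]
contact_force: [-4.7, -0.2, 6.9]
gripper_width: 44.8
grasp_force: 62.0
```

```bash
python3 -m pendant '[[0,0,0,0,0,0,0.06],[0,0,0,0,0,0,0.085],[0,0,0,0,0,0,0.085],[0,0,0,0,0,0,0.085],[0,0,-0.02,0,0,0,0.085],[0,0,-0.04,0,0,0,0.085],[0,0,-0.04,0,0,0,0.085],[0,0,-0.02,0,0,0,0.085],[0.03,0.035,0,0,0,0,0.085],[0.03,0.035,0,0,0,0,0.085],[0.03,0.035,0,0,0,0,0.085],[0.03,0.035,0,0,0,0,0.085]]'
```

```text
clock: 7.05
position: [500.2, 113.0, 180.2]
ee_rot: [0.707, -0.707, 0.0, 0.0]
contact_force: [1.2, 0.5, 1.0]
gripper_width: 84.9
grasp_force: 0.0
```

```bash
python3 -m pendant '[[0.028,0.034,0,0,0,0,0.085],[0.028,0.034,0,0,0,0,0.085],[0,0,0,0,0,0,0.085],[0,0,0.03,0,0,0,0.085],[0,0,0.04,0,0,0,0.085],[0,0,0.03,0,0,0,0.085],[0,0,0.018,0,0,0,0.085],[0,0,0.006,0,0,0,0.085],[0,0,0,0,0,0,0.085]]' && python3 -m pendant '[[0,0,0,0,0,0,0.03],[0,0,0,0,0,0,0.03],[0,0,0,0,0,0,0.03],[0,0,0,0,0,0,0.03],[0,0,0,0,0,0,0.03],[0,0,0,0,0,0,0.03]]'
```

```text
clock: 7.95
position: [434.0, 58.3, 55.8]
ee_rot: [0.707, -0.707, -0.0, 0.001]
contact_force: [0.2, -0.1, -0.2]
gripper_width: 85.3
grasp_force: 0.0
clock: 8.55
position: [434.4, 58.5, 57.5]
ee_rot: [0.707, -0.707, 0.0, -0.001]
contact_force: [-0.9, -0.3, 5.8]
gripper_width: 44.9
grasp_force: 60.7
```

```bash
python3 -m pendant '[[0,0,-0.02,0,0,0,0.03],[0,0,-0.04,0,0,0,0.03],[0,0,-0.03,0,0,0,0.03],[-0.01,-0.02,-0.01,0,0,0,0.03],[-0.014,-0.03,0,0,0,0,0.03],[-0.014,-0.03,0,0,0,0,0.03],[-0.014,-0.03,0,0,0,0,0.03],[-0.014,-0.03,0,0,0,0,0.03],[-0.014,-0.03,0,0,0,0,0.03],[-0.014,-0.027,0,0,0,0,0.03],[-0.011,-0.02,0,0,0,0,0.03],[0,0,0,0,0,0,0.03]]' && python3 -m pendant '[[0,0,0.02,0,0,0,0.03],[0,0,0.03,0,0,0,0.03],[0,0,0.02,0,0,0,0.03],[0,0,0.01,0,0,0,0.03],[0,0,0,0,0,0,0.03],[0,0,0,0,0,0,0.03],[0,0,0,0,0,0,0.03]]'
```

```text
clock: 9.75
position: [652.5, 164.5, 155.4]
ee_rot: [0.707, -0.707, 0.0, -0.0]
contact_force: [-1.3, -0.2, -1.2]
gripper_width: 44.9
grasp_force: 61.7
clock: 10.45
position: [651.5, 163.6, 78.1]
ee_rot: [0.707, -0.707, 0.001, -0.001]
contact_force: [-0.0, 0.1, 0.0]
gripper_width: 44.9
grasp_force: 61.7
```

```bash
python3 -m pendant '[[0,0,0.008,0,0,0,0.03],[0,0,0.005,0,0,0,0.03],[0,0,0.002,0,0,0,0.03],[0,0,0.001,0,0,0,0.03],[0,0,0,0,0,0,0.03],[0,0,0,0,0,0,0.03]]'
```

```text
clock: 11.05
position: [650.4, 163.1, 61.6]
ee_rot: [0.707, -0.707, 0.0, 0.0]
contact_force: [-4.1, -0.2, 5.9]
gripper_width: 44.9
grasp_force: 62.3
```

```bash
python3 -m pendant '[[0,0,0,0,0,0,0.06],[0,0,0,0,0,0,0.085],[0,0,0,0,0,0,0.085],[0,0,0,0,0,0,0.085],[0,0,-0.02,0,0,0,0.085],[0,0,-0.04,0,0,0,0.085],[0,0,-0.04,0,0,0,0.085],[0,0,-0.02,0,0,0,0.085]]' && python3 -m pendant '[[0.0377,0.032,0,0,0,0,0.085],[0.0377,0.032,0,0,0,0,0.085],[0.0377,0.032,0,0,0,0,0.085],[0.0377,0.032,0,0,0,0,0.085],[0.0377,0.032,0,0,0,0,0.085],[0,0,0,0,0,0,0.085],[0,0,0,0,0,0,0.085]]'; python3 - <<'E'
from bench import arm
import cv2,numpy as np
a=arm.get_image("side")["image"][:,:,::-1]
cv2.imwrite("pics/c5.png",cv2.resize(a[180:400,170:430],None,fx=2.5,fy=2.5,interpolation=cv2.INTER_CUBIC))
E
```

```text
clock: 11.85
position: [652.3, 163.7, 184.6]
ee_rot: [0.708, -0.707, 0.002, -0.003]
contact_force: [0.2, 0.1, 0.5]
gripper_width: 84.5
grasp_force: 0.0
clock: 12.55
position: [490.6, -26.1, 180.9]
ee_rot: [-0.707, 0.707, -0.0, 0.001]
contact_force: [0.9, 0.1, 0.2]
gripper_width: 85.0
grasp_force: 0.0
```

View pics/c5.png

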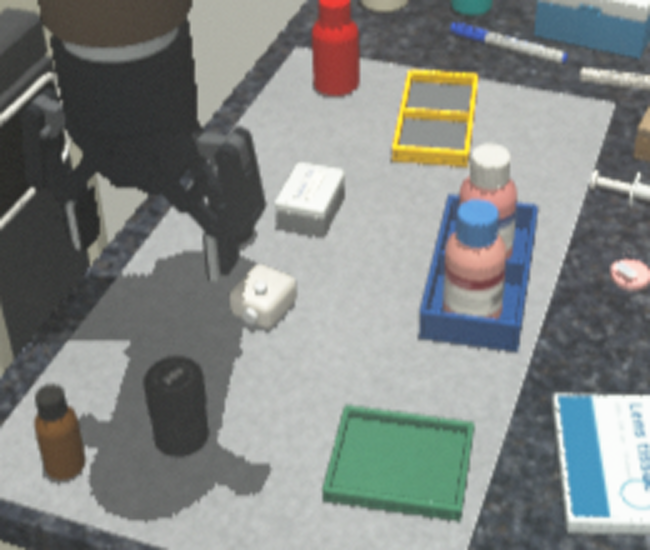

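Both bottles stand upright, one in each bay (crop 490,210 and 475,265), and the gripper is over the can (177,405). Picking the can.

```bash
python3 -m pendant '[[0,0,0.03,0,0,0,0.085],[0,0,0.04,0,0,0,0.085],[0,0,0.04,0,0,0,0.085],[0,0,0.02,0,0,0,0.085],[0,0,0.007,0,0,0,0.085],[0,0,0,0,0,0,0.085]]' && python3 -m pendant '[[0,0,0,0,0,0,0.03],[0,0,0,0,0,0,0.03],[0,0,0,0,0,0,0.03],[0,0,0,0,0,0,0.03],[0,0,0,0,0,0,0.03],[0,0,0,0,0,0,0.03]]'
```

```text
clock: 13.2
position: [491.4, -24.7, 42.4]
ee_rot: [0.708, -0.706, -0.0, 0.001]
contact_force: [0.5, 0.2, 0.4]
gripper_width: 85.0
grasp_force: 0.0
clock: 13.8
position: [491.7, -25.1, 44.6]
ee_rot: [0.707, -0.707, 0.001, -0.001]
contact_force: [-1.7, 1.3, 6.5]
gripper_width: 38.9
grasp_force: 59.7
```

```bash
python3 -m pendant '[[0,0,-0.02,0,0,0,0.03],[0,0,-0.04,0,0,0,0.03],[0,0,-0.04,0,0,0,0.03],[-0.02,0,-0.01,0,0,0,0.03],[-0.03,-0.005,0,0,0,0,0.03],[-0.04,-0.005,0,0,0,0,0.03],[-0.04,-0.005,0,0,0,0,0.03],[-0.04,-0.005,0,0,0,0,0.03],[-0.04,-0.005,0,0,0,0,0.03],[-0.04,-0.005,0,0,0,0,0.03],[-0.04,-0.005,0,0,0,0,0.03],[-0.04,-0.005,0,0,0,0,0.03]]' && python3 -m pendant '[[-0.04,-0.005,0,0,0,0,0.03],[-0.04,-0.005,0,0,0,0,0.03],[-0.03,0,0,0,0,0,0.03],[-0.02,0,0,0,0,0,0.03],[-0.003,0,0,0,0,0,0.03],[0,0,0.02,0,0,0,0.03],[0,0,0.03,0,0,0,0.03],[0,0,0.03,0,0,0,0.03],[0,0,0.01,0,0,0,0.03],[0,0,0,0,0,0,0.03],[0,0,0,0,0,0,0.03],[0,0,0,0,0,0,0.03]]'
```

```text
clock: 15.0
position: [530.2, 306.1, 153.2]
ee_rot: [0.707, -0.707, -0.0, 0.0]
contact_force: [0.9, -0.5, -0.8]
gripper_width: 39.0
grasp_force: 60.5
clock: 16.2
position: [541.5, 438.5, 65.5]
ee_rot: [0.707, -0.707, -0.0, -0.002]
contact_force: [-0.6, -0.4, -1.4]
gripper_width: 38.7
grasp_force: 60.5
```

Target TCP z is 48.5, so 16 to 17 mm down.

```bash
python3 -m pendant '[[0,0,0.008,0,0,0,0.03],[0,0,0.005,0,0,0,0.03],[0,0,0.002,0,0,0,0.03],[0,0,0.0015,0,0,0,0.03],[0,0,0,0,0,0,0.03],[0,0,0,0,0,0,0.03]]'
```

```text
clock: 16.8
position: [540.2, 437.6, 48.7]
ee_rot: [0.708, -0.707, 0.0, 0.0]
contact_force: [-4.1, -1.4, 7.3]
gripper_width: 39.1
grasp_force: 61.1
```

```bash
python3 -m pendant '[[0,0,0,0,0,0,0.06],[0,0,0,0,0,0,0.085],[0,0,0,0,0,0,0.085],[0,0,0,0,0,0,0.085],[0,0,-0.02,0,0,0,0.085],[0,0,-0.04,0,0,0,0.085],[0,0,-0.04,0,0,0,0.085],[0,0,-0.02,0,0,0,0.085]]' && python3 -m pendant '[[0.0412,0.018,0,0,0,0,0.085],[0.0412,0.018,0,0,0,0,0.085],[0.0412,0.018,0,0,0,0,0.085],[0.0412,0.018,0,0,0,0,0.085],[0.0412,0.018,0,0,0,0,0.085],[0.0412,0.018,0,0,0,0,0.085],[0,0,0,0,0,0,0.085],[0,0,0.03,0,0,0,0.085],[0,0,0.03,0,0,0,0.085],[0,0,0,0,0,0,0.085],[0,0,0,0,0,0,0.085]]'; python3 - <<'E'
from bench import arm
import cv2,numpy as np
a=arm.get_image("side")["image"][:,:,::-1]
cv2.imwrite("pics/c6.png",cv2.resize(a[150:330,210:430],None,fx=3,fy=3,interpolation=cv2.INTER_CUBIC))
E
```

```text
clock: 17.6
position: [541.8, 438.8, 171.2]
ee_rot: [0.708, -0.707, 0.0, -0.003]
contact_force: [0.6, 0.7, 0.5]
gripper_width: 85.1
grasp_force: 0.0
clock: 18.7
position: [433.2, 190.9, 107.0]
ee_rot: [0.708, -0.707, 0.0, 0.0]
contact_force: [0.1, 0.5, 0.2]
gripper_width: 84.7
grasp_force: 0.0
```

View pics/c6.png

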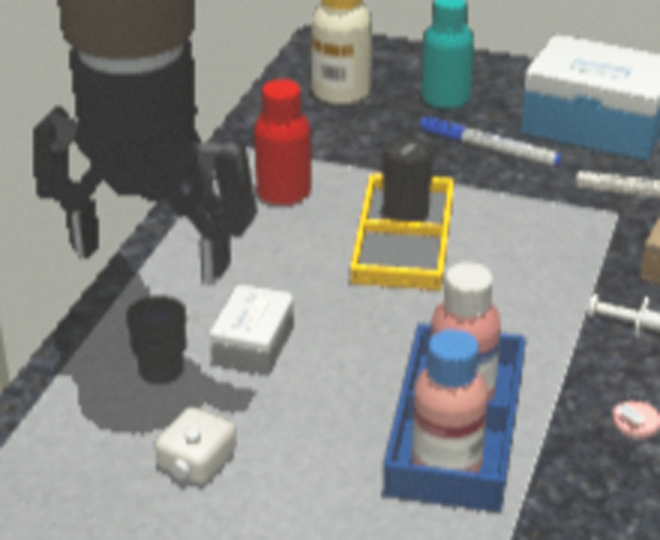

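The can stands in the far yellow bay (crop 408,180), and the open fingers straddle the eyepiece (157,335). Picking it.

```bash
python3 -m pendant '[[0,0,0.03,0,0,0,0.085],[0,0,0.02,0,0,0,0.085],[0,0,0.01,0,0,0,0.085],[0,0,0.002,0,0,0,0.085],[0,0,0,0,0,0,0.085],[0,0,0,0,0,0,0.085]]' && python3 -m pendant '[[0,0,0,0,0,0,0.03],[0,0,0,0,0,0,0.03],[0,0,0,0,0,0,0.03],[0,0,0,0,0,0,0.03],[0,0,0,0,0,0,0.03],[0,0,0,0,0,0,0.03]]'
```

```text
clock: 19.35
position: [433.4, 191.1, 45.9]
ee_rot: [0.707, -0.707, 0.0, -0.001]
contact_force: [-0.4, 0.6, -0.4]
gripper_width: 85.1
grasp_force: 0.0
clock: 19.95
position: [432.8, 190.6, 45.5]
ee_rot: [0.707, -0.707, 0.0, -0.0]
contact_force: [-1.8, 0.1, 5.5]
gripper_width: 38.1
grasp_force: 59.5
```

```bash
python3 -m pendant '[[0,0,-0.01,0,0,0,0.03],[0,0,-0.03,0,0,0,0.03],[0,0,-0.03,0,0,0,0.03],[0,0,-0.03,0,0,0,0.03],[-0.02,-0.012,0,0,0,0,0.03],[-0.03,-0.02,0,0,0,0,0.03],[-0.03,-0.02,0,0,0,0,0.03],[-0.03,-0.02,0,0,0,0,0.03],[-0.03,-0.02,0,0,0,0,0.03],[-0.03,-0.02,0,0,0,0,0.03],[-0.0125,-0.01,0,0,0,0,0.03],[0,0,0,0,0,0,0.03]]' && python3 -m pendant '[[0,0,0.02,0,0,0,0.03],[0,0,0.03,0,0,0,0.03],[0,0,0.02,0,0,0,0.03],[0,0,0.01,0,0,0,0.03],[0,0,0,0,0,0,0.03],[0,0,0,0,0,0,0.03],[0,0,0,0,0,0,0.03]]'; python3 - <<'E'
from bench import arm
import cv2,numpy as np
a=arm.get_image("side")["image"][:,:,::-1]
cv2.imwrite("pics/c7.png",cv2.resize(a[130:290,270:430],None,fx=3.5,fy=3.5,interpolation=cv2.INTER_CUBIC))
E
```

```text
clock: 21.15
position: [555.3, 374.5, 144.1]
ee_rot: [0.708, -0.707, -0.0, 0.0]
contact_force: [-0.5, -1.1, -1.4]
gripper_width: 38.2
grasp_force: 60.4
clock: 21.85
position: [555.2, 373.5, 66.5]
ee_rot: [0.707, -0.707, 0.0, -0.001]
contact_force: [-0.7, -0.3, -0.1]
gripper_width: 38.3
grasp_force: 60.4
```

View pics/c7.png

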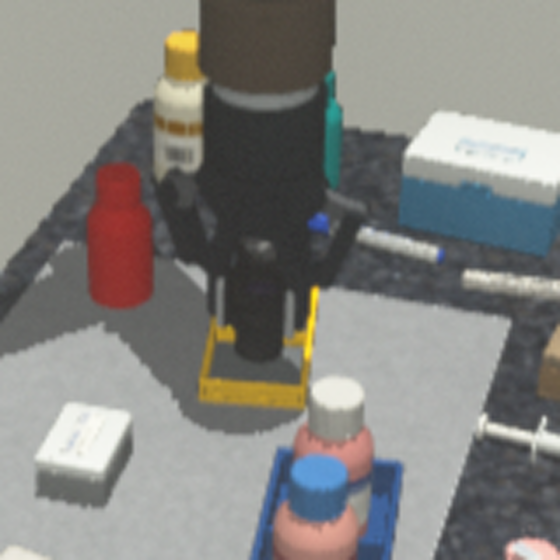

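The eyepiece (crop 258,320) is held upright above the near bay. Lowering 16.5 mm.

```bash
python3 -m pendant '[[0,0,0.008,0,0,0,0.03],[0,0,0.005,0,0,0,0.03],[0,0,0.002,0,0,0,0.03],[0,0,0.0015,0,0,0,0.03],[0,0,0,0,0,0,0.03],[0,0,0,0,0,0,0.03]]'
```

```text
clock: 22.5
position: [554.2, 372.7, 49.6]
ee_rot: [0.708, -0.707, 0.0, 0.001]
contact_force: [-3.2, -1.3, 6.6]
gripper_width: 38.5
grasp_force: 61.2
```

```bash
python3 -m pendant '[[0,0,0,0,0,0,0.06],[0,0,0,0,0,0,0.085],[0,0,0,0,0,0,0.085],[0,0,0,0,0,0,0.085],[0,0,-0.02,0,0,0,0.085],[0,0,-0.04,0,0,0,0.085],[0,0,-0.04,0,0,0,0.085],[0.0335,0.0174,0,0,0,0,0.085],[0.0335,0.0174,0,0,0,0,0.085],[0.0335,0.0174,0,0,0,0,0.085],[0.0335,0.0174,0,0,0,0,0.085],[0,0,0,0,0,-2.4,0.085]]' && python3 -m pendant '[[0,0,0,0,0,0,0.085],[0,0,0.03,0,0,0,0.085],[0,0,0.04,0,0,0,0.085],[0,0,0.03,0,0,0,0.085],[0,0,0.01,0,0,0,0.085],[0,0,0.004,0,0,0,0.085],[0,0,0,0,0,0,0.085]]' && python3 -m pendant '[[0,0,0,0,0,0,0.03],[0,0,0,0,0,0,0.03],[0,0,0,0,0,0,0.03],[0,0,0,0,0,0,0.03],[0,0,0,0,0,0,0.03],[0,0,0,0,0,0,0.03]]'
```

```text
clock: 23.7
position: [482.1, 234.9, 148.2]
ee_rot: [0.721, -0.693, -0.001, 0.002]
contact_force: [0.7, 0.6, 0.5]
gripper_width: 85.0
grasp_force: 0.0
clock: 24.4
position: [485.8, 239.7, 34.7]
ee_rot: [0.722, -0.692, 0.0, -0.001]
contact_force: [-0.0, -0.2, 0.5]
gripper_width: 85.3
grasp_force: 0.0
clock: 25.0
position: [485.8, 239.6, 35.7]
ee_rot: [0.722, -0.692, 0.0, -0.001]
contact_force: [-1.4, -0.1, 6.5]
gripper_width: 43.2
grasp_force: 63.4
```

The case is gripped across 44 mm (43.2 read). Lifting, carrying it to the green tray and turning 83°.

```bash
python3 -m pendant '[[0,0,-0.01,0,0,0,0.03],[0,0,-0.03,0,0,0,0.03],[0,0,-0.03,0,0,0,0.03],[0,0,-0.03,0,0,0,0.03],[0.02,-0.012,0,0,0,0,0.03],[0.035,-0.021,0,0,0,0,0.03],[0.035,-0.021,0,0,0,0,0.03],[0.035,-0.021,0,0,0,0,0.03],[0.035,-0.021,0,0,0,0,0.03],[0.035,-0.021,0,0,0,0,0.03],[0.035,-0.021,0,0,0,0,0.03],[0.0165,-0.0106,0,0,0,0,0.03]]' && python3 -m pendant '[[0,0,0,0,0,5,0.03],[0,0,0,0,0,8.5,0.03],[0,0,0,0,0,8.5,0.03],[0,0,0,0,0,8.5,0.03],[0,0,0,0,0,8.5,0.03],[0,0,0,0,0,8.5,0.03],[0,0,0,0,0,8.5,0.03],[0,0,0,0,0,8.5,0.03],[0,0,0,0,0,8.5,0.03],[0,0,0,0,0,7,0.03],[0,0,0,0,0,3,0.03],[0,0,0,0,0,0,0.03]]' && python3 -m pendant '[[0,0,0.02,0,0,0,0.03],[0,0,0.03,0,0,0,0.03],[0,0,0.02,0,0,0,0.03],[0,0,0.01,0,0,0,0.03],[0,0,0,0,0,0,0.03],[0,0,0,0,0,0,0.03],[0,0,0,0,0,0,0.03]]'; python3 - <<'E'
from bench import arm
import cv2,numpy as np
a=arm.get_image("side")["image"][:,:,::-1]
cv2.imwrite("pics/c8.png",cv2.resize(a[240:400,240:400],None,fx=3.5,fy=3.5,interpolation=cv2.INTER_CUBIC))
E
```

```text
clock: 26.2
position: [644.9, -3.9, 134.4]
ee_rot: [0.721, -0.693, 0.0, 0.0]
contact_force: [-0.2, -0.2, -0.9]
gripper_width: 43.0
grasp_force: 62.6
clock: 27.4
position: [643.6, -0.6, 134.5]
ee_rot: [-0.082, 0.997, 0.0, -0.0]
contact_force: [0.1, 0.1, 0.0]
gripper_width: 43.6
grasp_force: 62.6
clock: 28.1
position: [644.9, -0.8, 55.8]
ee_rot: [-0.083, 0.997, 0.0, 0.001]
contact_force: [-0.0, -0.1, 0.5]
gripper_width: 43.2
grasp_force: 62.6
```

View pics/c8.png

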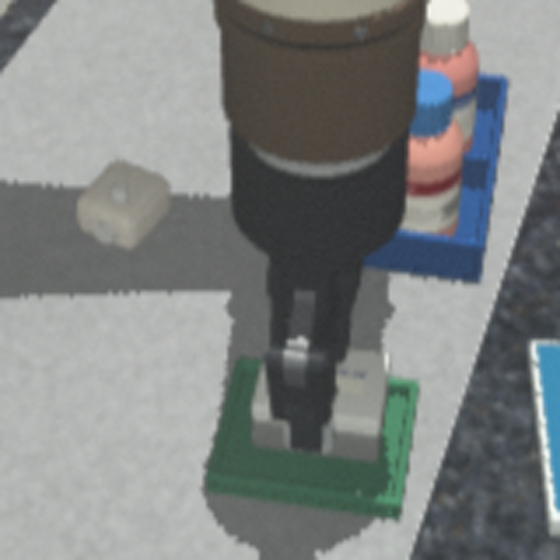

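The case (crop 320,410) is level, its length along the bay, inside the green tray outline. Lowering 16 mm.

```bash
python3 -m pendant '[[0,0,0.008,0,0,0,0.03],[0,0,0.005,0,0,0,0.03],[0,0,0.002,0,0,0,0.03],[0,0,0.0015,0,0,0,0.03],[0,0,0,0,0,0,0.03],[0,0,0,0,0,0,0.03]]'
```

```text
clock: 28.75
position: [643.6, -1.0, 39.7]
ee_rot: [-0.083, 0.997, -0.0, -0.0]
contact_force: [-5.1, 0.8, 10.2]
gripper_width: 43.3
grasp_force: 63.8
```

```bash
python3 -m pendant '[[0,0,0,0,0,0,0.06],[0,0,0,0,0,0,0.085],[0,0,0,0,0,0,0.085],[0,0,0,0,0,0,0.085],[0,0,-0.02,0,0,0,0.085],[0,0,-0.04,0,0,0,0.085],[0,0,-0.04,0,0,0,0.085],[0,0,-0.04,0,0,0,0.085],[0,0,-0.04,0,0,0,0.085],[0.04,0,0,0,0,0,0.085],[0.04,0,0,0,0,0,0.085],[0.04,0,0,0,0,0,0.085]]' && python3 -m pendant '[[0.04,0,0,0,0,0,0.085],[0.02,0,0,0,0,0,0.085],[0,0,0,0,0,0,0.085],[0,0,0,0,0,0,0.085]]'; python3 - <<'E'
from bench import arm
import cv2,numpy as np
a=arm.get_image("side")["image"][:,:,::-1]; b=arm.get_image("top")["image"][:,:,::-1]
cv2.imwrite("pics/c9.png",cv2.resize(a[130:410,150:430],None,fx=2.1,fy=2.1,interpolation=cv2.INTER_CUBIC))
cv2.imwrite("pics/c10.png",cv2.resize(b[160:300,230:480],None,fx=3.2,fy=3.2,interpolation=cv2.INTER_CUBIC))
E
```

```text
clock: 29.95
position: [524.2, -20.9, 217.6]
ee_rot: [-0.082, 0.997, 0.0, 0.0]
contact_force: [-0.3, 0.2, 0.4]
gripper_width: 85.1
grasp_force: 0.0
clock: 30.35
position: [466.9, -30.5, 218.3]
ee_rot: [-0.082, 0.997, -0.0, 0.001]
contact_force: [-0.0, 0.2, 1.4]
gripper_width: 85.0
grasp_force: 0.0
```

View pics/c9.png

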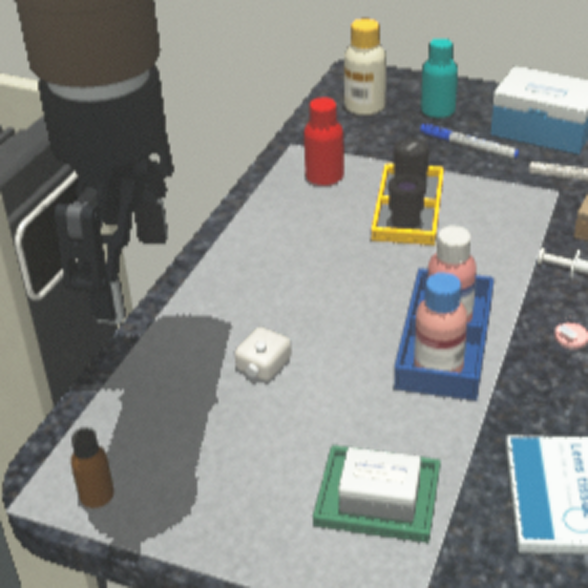

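View pics/c10.png

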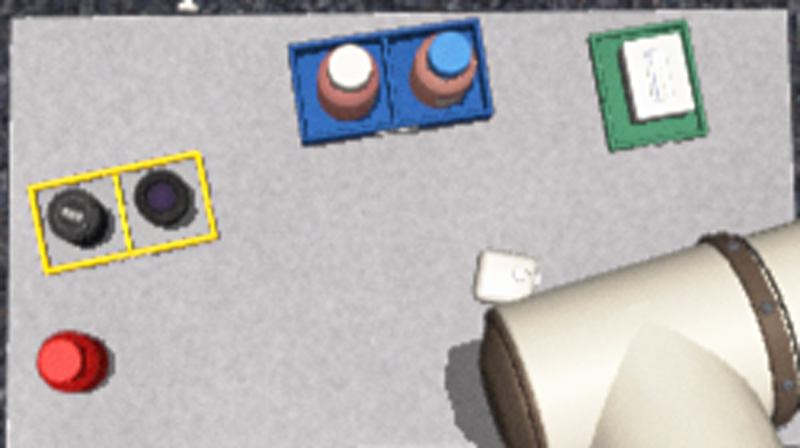

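Everything is upright in its own bay: caps at (350,66) and (451,52), black parts at (73,214) and (161,196), case top around (658,78). I'll check the offsets numerically.

```bash
python3 - <<'E'
from h import *
o=lambda c:((c[0]+.5)/3.2-.5+230,(c[1]+.5)/3.2-.5+160)
T={"b":(646.2,199.2,.135),"y":(548.6,405.8,.20),"g":(644.5,-.5,.16)}
for n,c,z,t in [("white",(350,66),104,"b"),("blue",(451,52),104,"b"),("can",(73,214),66,"y"),("eye",(161,196),58,"y"),("case",(658,78),36,"g")]:
    p=back("top",*o(c),z)[:2]; x,y,a=T[t]; d=p-[x,y]; print(n,p.round(1),(d@[np.cos(a),np.sin(a)]).round(1),(d@[-np.sin(a),np.cos(a)]).round(1))
E
```

```text
white [642.  233.2] 0.4 34.3
blue [651.4 160.8] -0.0 -38.7
can [541.4 437.3] -0.8 32.3
eye [555.3 373. ] 0.0 -33.5
case [645.   -2.6] 0.1 -2.2
```

All are within 3 mm of their bay centres, so I'm handing in.

```bash
python3 -c "
from bench import arm
print(arm.job_done())"
```

```text
the job is handed in; nothing more can be done
None
```

I handed the job in at about 30 s on the robot's clock: all five things stand upright, one to a bay, within 3 mm of their bay centres by the top camera, and the dropper bottle and tally counter were left alone. The hand-in call returned no verdict.

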